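Fold up the shell carton and hold the sealer's timer dial

ROBOT

A 7-joint arm with a two-finger parallel gripper is mounted at the origin on the work surface. World frame = base frame: x ahead of the robot, y to its left, z up, the work surface at z = 0. Lengths are in m, angles in rad, forces in N, time in s.
With the tool pointing down it reaches from about 0.4 to 0.85 m from the base axis. Payload 10.4 kg.
Tool frame: the origin (TCP) lies midway between the tips of the shut fingers; the grasp point (between the pads) lies 19 mm behind it (manip.pinch_z is the distance from the TCP to the grasp point, in m); y points along the fingers, x is the direction in which the jaws open and shut, and the axes are right-handed (so a half turn about y gives the same grasp; the last joint's range is limited). The gripper opens to 85 mm and grips with 20 to 120 N. Pads are 22 mm wide; open, the fingers measure 114 mm over their backs; the gripper's body (76 mm by 85 mm) begins 54 mm behind the grasp point. The pads swing forward as they close: fully open they stand 13 mm farther back than shut.
Start: joints at [-1.221, 0.332, -0.065, 1.46, 0.022, 1.35, -0.088], TCP at [0.228, 0.582, 0.231] pointing down, gripper open.
Joint ranges: [-2.6, 2.6], [-0.5, 2.12], [-1.47, 1.34], [0.16, 2.42], [-1.27, 4.41], [0.06, 2.06], [-2.6, 2.6]. Speed limits (rad/s): [2.22, 2.22, 2.79, 2.79, 3.14, 3.14, 3.14].

INTERFACE

Orientations are given as a unit quaternion [x, y, z, w].
In Python, from workcell import manip gives the robot as it stands.
- The arm moves only by the shell command python3 -m pendant 'ROWS' [OPENING] [FORCE]. ROWS is a JSON object of lists of equal length, an entry for each row: "offset": the shift along the tool's x, y, z scaled (see below), a list of three; "turn": the turn, a rotation vector about the tool's x, y, z scaled (see below), a list of three. A call has 1 to 12 rows; each row is the pose to reach, as a shift and turn from the pose measured when the call began, along the tool's axes at that moment; what a row does not reach only later rows make up. The controller multiplies each number of a shift by 200 mm and each number of a turn by 45 degrees. A row lasts 1/8 s, in which the tool goes at most 62.5 mm and 10.7 degrees, less where a joint would pass 70% of its speed; a pose out of reach is approached as far as the arm can. A call with a number of a shift or a turn outside -1 to 1 is refused whole. A call with a gripper value outside its range is refused whole. OPENING is the opening in per cent of the stroke, from 0 (shut) to 100 (fully open), set as the call begins (- or left out, the last holds). The fingers move at their own pace and stop on an object; FORCE is the grip in N (left out, the last holds). Time passes only in rows, so rows that repeat a pose let the fingers close. It gives the time, the measured TCP pose, the force and the opening at its end, in the units of the state.
- manip.get_obs(): the state, without advancing time (a new reading comes with each control period).
- manip.camera(name): name is "scene" or "top"; returns (picture, depth): 384x512x3 uint8, red, green, blue; 384x512 float32, m along the optical axis (not along the pixel's ray), 0 where there is no reading.
- manip.camera_model(name): a dict with "intrinsics" (3x3 intrinsics, pixels), "R" (3x3) and "t" (3): a world point X has camera coordinates R X + t. Camera axes: x right, y down, z forward; pixel columns grow to the right and rows downward; lengths in m; the calibration is good to about 2 mm. A picture is of the moment at which its call begins. camera_model takes no time and is no camera call.
- manip.hand_in(): hands the job in, once; it reports no verdict.
The state is a dict: "clock": time; "joint_pos": joint angles; "joint_velocities": joint speeds; "tau": joint torques, N m; "position": TCP position; "ee_rot": TCP orientation; "ft_force": force on the tool from outside, world axes, zero at the start; "torque": the same for the moment, N m; "grip_width": opening from 0.0 (shut) to 1.0 (fully open).
Only numpy, scipy, OpenCV 4.12 (cv2) and the standard library are available. Lean on these libraries where they do the work, as an engineer would, in place of code of your own. Each camera call takes 0.05 s, during which the arm holds its last target. There are 200 camera calls.

TASK

Fold all four sides of the carton upright so that it stands as an open box, then press the red peg of the sealer's spring-return timer dial down past the first two clicks to the third (green mark, arm level), without running on past it. Keep holding it there against its spring: the job finishes with the hand still holding the dial at the third click, the carton standing, and everything else on the table left alone.

Things in the scene. Friction and masses are not known exactly. Their poses are not given: they have to be found in the camera images.
- carton: flat carton blank on a fixed steel forming plate (plate 120 x 150 x 8 mm). Origin: centre of the plate's underside, on the table; z up; the carton's base, 110 mm along its x and 140 mm along its y, lies on the plate, its white inside up. The four crease lines are 9.5 mm above the table, at x = +-55 mm and y = +-70 mm in this frame. The four sides hinge on them.
- flap_front (a joint): hinge of the carton side on the carton's -x edge: a stiff board 50 mm high (crease to free edge), 136 mm long, 3 mm thick, brown outside, white inside. 0 = flat outwards, 1.57 rad = upright, stop at 1.62. It starts pre-creased at 0.45 to 0.8 rad and stays at whatever angle it is left (stiff crease: about 1 N at the free edge moves it). Push it from outside, inwards and up.
- flap_front_edge (a point): middle of the free edge of the carton side on the carton's -x edge, at mid-thickness, 50 mm from its crease
- flap_back (a joint): hinge of the carton side on the carton's +x edge: a stiff board 50 mm high (crease to free edge), 136 mm long, 3 mm thick, brown outside, white inside. 0 = flat outwards, 1.57 rad = upright, stop at 1.62. It starts pre-creased at 0.45 to 0.8 rad and stays at whatever angle it is left (stiff crease: about 1 N at the free edge moves it). Push it from outside, inwards and up.
- flap_back_edge (a point): middle of the free edge of the carton side on the carton's +x edge, at mid-thickness, 50 mm from its crease
- flap_left (a joint): hinge of the carton side on the carton's +y edge: a stiff board 50 mm high (crease to free edge), 106 mm long, 3 mm thick, brown outside, white inside. 0 = flat outwards, 1.57 rad = upright, stop at 1.62. It starts pre-creased at 0.45 to 0.8 rad and stays at whatever angle it is left (stiff crease: about 1 N at the free edge moves it). Push it from outside, inwards and up.
- flap_left_edge (a point): middle of the free edge of the carton side on the carton's +y edge, at mid-thickness, 50 mm from its crease
- flap_right (a joint): hinge of the carton side on the carton's -y edge: a stiff board 50 mm high (crease to free edge), 106 mm long, 3 mm thick, brown outside, white inside. 0 = flat outwards, 1.57 rad = upright, stop at 1.62. It starts pre-creased at 0.45 to 0.8 rad and stays at whatever angle it is left (stiff crease: about 1 N at the free edge moves it). Push it from outside, inwards and up.
- flap_right_edge (a point): middle of the free edge of the carton side on the carton's -y edge, at mid-thickness, 50 mm from its crease
- sealer: fixed white carton-sealer housing, 110 mm (x) by 100 mm (y), 125 mm high; origin at the centre of its underside on the table, z up. The dial is on its +x face (x = 55 mm); dial axis along x, through y = -15 mm, z = 95 mm of this frame.
- dial (a joint): angle of the black timer dial and its steel arm. 0 = rest, arm 0.96 rad above level towards the sealer's +y; grows as the arm is pressed down. Detents (felt as bumps) at 0.32, 0.64 (yellow marks) and third at 0.96 rad (green mark, arm level); end stop 1.20. A spring returns it to 0 over all detents when let go. Needs 6 to 17 N down on the peg, about 9 N to hold at the third.
- peg (a point): red thumb peg on the end of the dial's arm: a cylinder 18 mm in diameter, 42 mm long, standing out along the sealer's +x. This point is its centre, 75 mm from the dial's axis, 35 mm in front of the sealer's +x face: in the sealer's frame x = 90 mm, y = -15 + 75 cos(0.96 - dial) mm, z = 95 + 75 sin(0.96 - dial) mm. Press it from above.
- shell_a: white ceramic shell mould, a ridged cone 54 mm across, 70 mm high, behind the sealer (its -x side); bystander, leave it alone; origin at the centre of its underside
- shell_b: white ceramic shell mould like the other, beyond the task's things; bystander, leave it alone; origin at the centre of its underside
- tape: pale grey roll of tape lying flat, 54 mm across, 24 mm high, off one corner of the carton; bystander, leave it alone; origin at the centre of its underside
- glue: white bottle with orange cap, 42 mm across, 110 mm high; bystander, leave it alone; origin at the centre of its underside
- bowl: steel bowl 130 mm across, 55 mm high; bystander, leave it alone; origin at the centre of its underside
- scissors: scissors with red loops, about 150 mm long, lying flat; bystander, leave it alone; origin at the middle, on the table
Things that resemble listed ones, but are neither listed nor needed, are in the scene too. Of the things like the sealer, leave any that is brown; of the rest the smaller one is meant.

How it is judged:
By the outcome, as a careful person would: the job done as asked, in the order asked, and still so for the second after the job is handed in, while the arm keeps its last pose, push and grip.
It also fails if it takes over 69 s, if anything falls off the work surface, if the arm or the gripper's body presses on something with over 40 N, if the wrist force passes 120 N, or if a joint passes its speed limit or range.

## Working session

There is one attempt and no reset: what is moved stays moved. The work goes in short steps, Python scripts to look and compute and a shell command to move; the robot and the scene stay as the last step left them, time stands still between calls to the robot, and variables do not carry over. Pictures are saved under pics/ and viewed, about 8 in all and at most 12, crops included, and the job is handed in when it is done.

```bash
mkdir -p pics; cat > h.py <<'E'
import numpy as np,cv2
from workcell import manip
from scipy.spatial.transform import Rotation as R
def shot(n):
    p,d=manip.camera(n); m=manip.camera_model(n); K,Rc,t=[np.array(m[k]) for k in("intrinsics","R","t")]
    v,u=np.mgrid[:384,:512]; c=np.stack([(u-K[0,2])/K[0,0]*d,(v-K[1,2])/K[1,1]*d,d],-1)
    return p,d,(c-t.ravel())@Rc
def save(n,p): cv2.imwrite('pics/'+n,cv2.cvtColor(p,cv2.COLOR_RGB2BGR))
def rows(targets):
    # targets: list of (pos, R or None) -> offsets/turns in pendant units from the present pose
    o=manip.get_obs(); p0=np.array(o['position']); R0=R.from_quat(o['ee_rot'])
    for p,q in targets:
        q=q or R0
        print(np.round(R0.inv().apply(np.array(p)-p0)/.2,3).tolist(), np.round((R0.inv()*q).as_rotvec()/(np.pi/4),3).tolist())
E
python3 - <<'E'
from h import *
for n in("scene","top"):
    p,d,X=shot(n); save(n+'1.png',p); np.savez('pics/'+n+'1.npz',p=p,d=d,X=X)
o=manip.get_obs(); print(o)
m=manip.camera_model("top");print(m);
E
```

```text
{'clock': 0.1, 'joint_pos': array([-1.22059201,  0.33280104, -0.06472393,  1.46086779,  0.02158298,
        1.34986294, -0.08850783]), 'joint_velocities': array([-0.00096711, -0.00170684,  0.00173764, -0.00044946,  0.00024145,
       -0.00069376, -0.00168209]), 'tau': array([ 9.77703930e-04, -6.26741910e+01,  4.90132661e-02, -3.92431712e+01,
        1.63484551e-02,  6.88053580e-03, -3.46889306e-05]), 'position': array([0.22750642, 0.58176831, 0.23059531]), 'ee_rot': array([ 0.58425182,  0.39832809, -0.39904234, -0.58373775]), 'ft_force': array([ 0.69466747, -0.26063669,  0.74522265]), 'torque': array([-0.02701197,  0.00209623,  0.03181416]), 'grip_width': 1.0039681747270008}
{'intrinsics': array([[429.23102266,   0.        , 255.21082713],
       [  0.        , 429.23102266, 194.69238139],
       [  0.        ,   0.        ,   1.        ]]), 'R': array([[ 0.02690455, -0.99959507,  0.0092647 ],
       [-0.98858337, -0.0279804 , -0.1480541 ],
       [ 0.14825337, -0.0051756 , -0.98893587]]), 't': array([0.04367277, 0.52020011, 1.40326226])}
```

View pics/scene1.png

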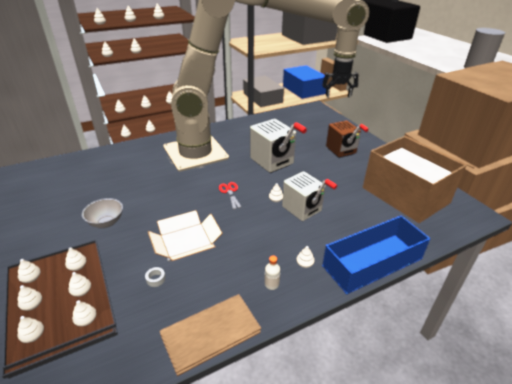

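View pics/top1.png

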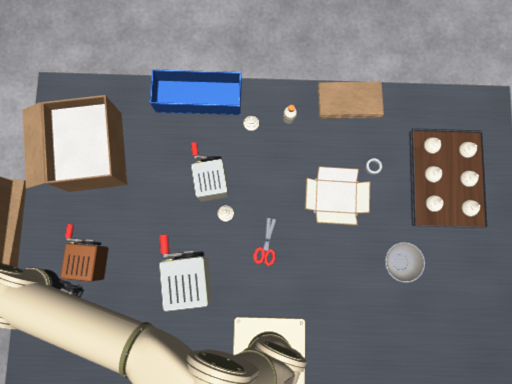

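The sealer candidates in the top view are big white (184,282), small white (209,179) and brown (84,262). The smaller white one fits: (209,179), with its red peg at (195,148) and a shell behind it at (226,213). The carton is at (338,195). I'll measure both and confirm in a crop.

```bash
python3 - <<'E'
from h import *
T=np.load('pics/top1.npz');S=np.load('pics/scene1.npz')
def pts(N,c,r,zlo,zhi,cond=None):
    X=N['X'].reshape(-1,3);P=N['p'].reshape(-1,3).astype(int);m=(np.linalg.norm(X[:,:2]-c,axis=1)<r)&(X[:,2]>zlo)&(X[:,2]<zhi)&(N['d'].ravel()>0)
    return X[m],P[m]
for nm,(u,v) in dict(carton=(338,195),sealer=(209,179),peg=(195,148),shell_a=(226,213),shell_b=(251,123),tape=(374,160),glue=(290,114),bowl=(405,262),sciss=(264,256),sciss2=(270,222),bigsealer=(184,282)).items(): print(nm,T['X'][v,u].round(3))
c=T['X'][195,338,:2]
for nm,N in(('top',T),('scene',S)):
    X,P=pts(N,c,.14,.004,.06); 
    base=X[(X[:,2]>.006)&(X[:,2]<.0125)]
    r=cv2.minAreaRect(base[:,:2].astype(np.float32)*1000);print(nm,'base',len(X),len(base),r, base[:,2].mean(),base[:,2].std())
    r=cv2.minAreaRect(X[:,:2].astype(np.float32)*1000);print('all',r)
    cs=T['X'][179,209,:2]
    X,P=pts(N,cs,.1,.11,.14); r=cv2.minAreaRect(X[:,:2].astype(np.float32)*1000);print('sealer top',len(X),r,X[:,2].mean())
    X,P=pts(N,cs,.2,.1,.2); m=(P[:,0]>120)&(P[:,1]<60)&(P[:,2]<60);print('peg',m.sum(),X[m].mean(0).round(3),X[m].min(0).round(3),X[m].max(0).round(3))
a=cv2.resize(T['p'][135:235,290:390],(400,400),interpolation=2);b=cv2.resize(T['p'][120:220,170:270],(400,400),interpolation=2);save('crop1.png',np.hstack([b,a]))
E
```

```text
carton [ 0.53  -0.226  0.012]
sealer [0.553 0.207 0.12 ]
peg [0.641 0.25  0.165]
shell_a [0.452 0.152 0.063]
shell_b [0.764 0.079 0.052]
tape [ 0.654 -0.348  0.022]
glue [ 0.789 -0.051  0.081]
bowl [ 0.309 -0.453  0.004]
sciss [0.316 0.023 0.006]
sciss2 [0.431 0.005 0.004]
bigsealer [0.232 0.263 0.165]
top base 3258 930 ((529.3422241210938, -231.45523071289062), (254.43272399902344, 277.3428039550781), 83.3373794555664) 0.009711110526559142 0.0017666665886475075
all ((527.289794921875, -226.588623046875), (273.4851379394531, 270.19207763671875), 18.33375358581543)
sealer top 1162 ((564.8541870117188, 208.76657104492188), (125.66349792480469, 100.3499984741211), 11.23160457611084) 0.12464324958077418
peg 9 [0.633 0.247 0.163] [0.619 0.243 0.159] [0.651 0.255 0.168]
scene base 2382 1092 ((541.4014892578125, -235.69302368164062), (192.9259796142578, 157.92025756835938), 89.22787475585938) 0.00923885109682878 0.0014569080951522316
all ((532.2377319335938, -221.40469360351562), (227.53030395507812, 201.33682250976562), 89.51019287109375)
sealer top 664 ((569.9149169921875, 210.22662353515625), (124.05180358886719, 102.11023712158203), 11.330740928649902) 0.12159342538054578
peg 28 [0.651 0.25  0.157] [0.63  0.243 0.15 ] [0.665 0.259 0.161]
```

View pics/crop1.png

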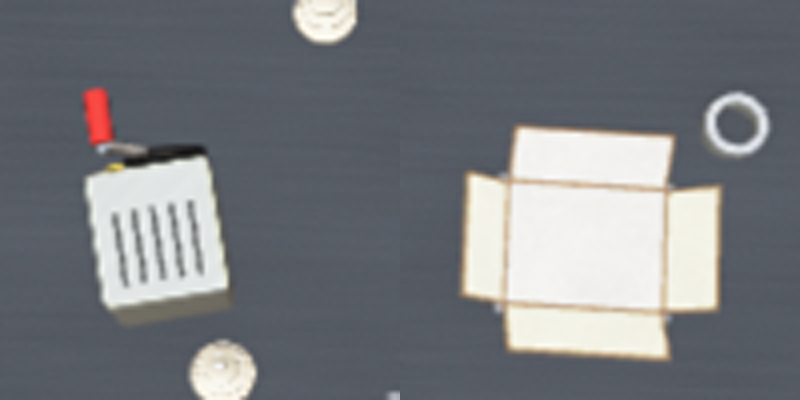

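The crop confirms the target: a small white sealer with black dial, yellow mark and red peg at crop (97,117). The carton is flat with creases and flap edges visible. I'll fit poses from these corners.

```bash
cat > pose.py <<'E'
from h import *
from scipy.optimize import least_squares
m=manip.camera_model("top");K,Rc,t=[np.array(m[k]) for k in("intrinsics","R","t")];t=t.ravel()
def proj(X):
    c=np.asarray(X)@Rc.T+t; return c[:,:2]/c[:,2:]*K[0,0]+[K[0,2],K[1,2]]
def px(L,ox,oy): return (np.array(L,float)+.5)/4-.5+[ox,oy]
def flapc(w,ang,h=.050):  # free edge corners in carton frame, order: front(-x),back(+x),left(+y),right(-y)
    a,b={0:((-1,0),(0,1)),1:((1,0),(0,1)),2:((0,1),(1,0)),3:((0,-1),(1,0))}[w]
    a=np.array(a);b=np.array(b);cr=.055 if w<2 else .070;hl=.068 if w<2 else .053
    return [np.r_[a*(cr+h*np.cos(ang))+s*b*hl,.0095+h*np.sin(ang)] for s in(1,-1)]
def place(L,q): return R.from_euler('z',q[2]).apply(np.array(L))+[q[0],q[1],0]
E
python3 - <<'E'
from pose import *
obs=px([(510-400,180),(667-400,187),(663-400,312),(507-400,302), (108,350),(269,358),(115,127),(274,135),(68,173),(63,296),(320,187),(317,311)],290,135)
def mod(q):
    L=[(.055,.07,.0095),(.055,-.07,.0095),(-.055,-.07,.0095),(-.055,.07,.0095)]
    for w in range(4): L+=flapc(w,q[3+w])
    return place(L,q)
f=least_squares(lambda q:(proj(mod(q))-obs).ravel(),[.53,-.226,0,.6,.6,.6,.6])
print(f.x.round(4),np.abs(f.fun).max().round(2))
ob=px([(87,178),(208,155),(229,290),(105,305),(97,90),(101,143)],170,120)
def ms(q):
    L=[(.055,.05,.125),(.055,-.05,.125),(-.055,-.05,.125),(-.055,.05,.125)]
    for x in(.111,.069): L.append((x,-.015+.075*np.cos(.96),.104+.075*np.sin(.96)))
    return place(L,q)
g=least_squares(lambda q:(proj(ms(q))-ob).ravel(),[.56,.21,.1]);print(g.x.round(4),g.fun.reshape(-1,2).round(2).tolist())
for d in(0,.32,.64,.96):print('peg',d,place([(.09,-.015+.075*np.cos(.96-d),.095+.075*np.sin(.96-d))],g.x).round(3))
np.savez('fit.npz',c=f.x,s=g.x)
for w in range(4):print(w,place(flapc(w,f.x[3+w]),f.x).round(3).tolist())
E
```

```text
[ 0.5259 -0.2195 -0.0286  0.6293  0.6458  0.7232  0.7998] 1.27
[0.5563 0.2067 0.1891] [[-0.54, -0.78], [0.26, 0.09], [0.25, -0.06], [-0.16, 1.21], [-0.36, -0.11], [0.55, -0.37]]
peg 0 [[0.639 0.251 0.156]]
peg 0.32 [[0.636 0.268 0.14 ]]
peg 0.64 [[0.634 0.279 0.119]]
peg 0.96 [[0.633 0.283 0.095]]
0 [[0.432, -0.149, 0.039], [0.429, -0.285, 0.039]]
1 [[0.623, -0.154, 0.04], [0.619, -0.29, 0.04]]
2 [[0.582, -0.114, 0.043], [0.476, -0.111, 0.043]]
3 [[0.576, -0.326, 0.045], [0.47, -0.323, 0.045]]
```

```bash
python3 -m pendant '{"offset":[[0,-0.35,0],[0,-0.35,0],[-0.25,-0.35,-0.3],[-0.5,-0.35,-0.6],[-0.7,-0.35,-0.97],[-0.7,-0.35,-0.97],[-0.7,-0.35,-0.97]],"turn":[[0,0,0],[0,-0.2,0],[0,-0.438,0],[0,-0.438,0],[0,-0.438,0],[0,-0.438,0],[0,-0.438,0]]}' 0 40; python3 -c "
from h import *
print(manip.get_obs()['joint_pos'])
rows([([.40,.1,.3],R.from_euler('z',-.0286)*R.from_matrix([[0,0,-1],[1,0,0],[0,-1,0]])),([.40,-.2,.2],None)])"
```

```text
clock: 0.98
position: [0.3603, 0.377, 0.3009]
ee_rot: [0.51, 0.491, -0.491, -0.508]
ft_force: [-0.7, 0.4, 0.0]
grip_width: 0.002
[-9.28237350e-01  7.38577874e-02  3.34551948e-02  1.62300884e+00
 -8.84192943e-04  1.44596415e+00  6.39808930e-01]
[-1.377, 0.007, -0.248] [0.001, -0.01, -0.002]
[-2.875, 0.51, -0.303] [0.0, 0.0, 0.0]
```

```bash
python3 -m pendant '{"offset":[[-0.3,0,-0.25],[-0.6,0,-0.5],[-1,0,-0.8],[-1,0,-0.8],[-1,0,-0.8]],"turn":[[0,0,0],[0,0,0],[0,0,0],[0,0,0],[0,0,0]]}' 
python3 -m pendant '{"offset":[[-0.3,0.2,0],[-0.6,0.5,0],[-1,0.8,0],[-1,0.8,0],[-1,0.8,0]],"turn":[[0,0,0],[0,0,0],[0,0,0],[0,0,0],[0,0,0]]}'
python3 -c "
from h import *
rows([([.527,-.07,.02],R.from_euler('z',-.0286)*R.from_matrix([[0,0,-1],[1,0,0],[0,-1,0]]))])"
```

```text
clock: 1.6
position: [0.5147, 0.1676, 0.3011]
ee_rot: [0.511, 0.489, -0.49, -0.509]
ft_force: [-0.2, 1.4, -0.9]
grip_width: -0.008
clock: 2.22
position: [0.5043, -0.0348, 0.1392]
ee_rot: [0.511, 0.486, -0.491, -0.511]
ft_force: [-0.6, 0.8, -0.1]
grip_width: 0.001
[-0.168, 0.596, -0.124] [-0.005, -0.022, -0.006]
```

```bash
python3 -m pendant '{"offset":[[-0.17,0.3,-0.12],[-0.17,0.6,-0.12],[-0.17,0.6,-0.12],[-0.25,0.6,-0.12],[-0.32,0.59,-0.12],[-0.36,0.565,-0.12],[-0.40,0.54,-0.12],[-0.44,0.525,-0.12],[-0.44,0.525,-0.12],[-0.44,0.525,-0.12]],"turn":[[0,-0.02,0],[0,-0.02,0],[0,-0.02,0],[0,-0.02,0],[0,-0.02,0],[0,-0.02,0],[0,-0.02,0],[0,-0.02,0],[0,-0.02,0],[0,-0.02,0]]}'
python3 - <<'E'
from h import *
p,d,X=shot('scene');q,_,_=shot('top')
save('c2.png',np.hstack([cv2.resize(p[180:280,130:250],(480,400),interpolation=2),cv2.resize(q[150:240,295:380],(320,400),interpolation=2)]))
E
```

```text
clock: 3.48
position: [0.5236, -0.1242, 0.0343]
ee_rot: [-0.507, -0.49, 0.495, 0.507]
ft_force: [0.5, -0.2, -0.1]
grip_width: -0.004
```

View pics/c2.png

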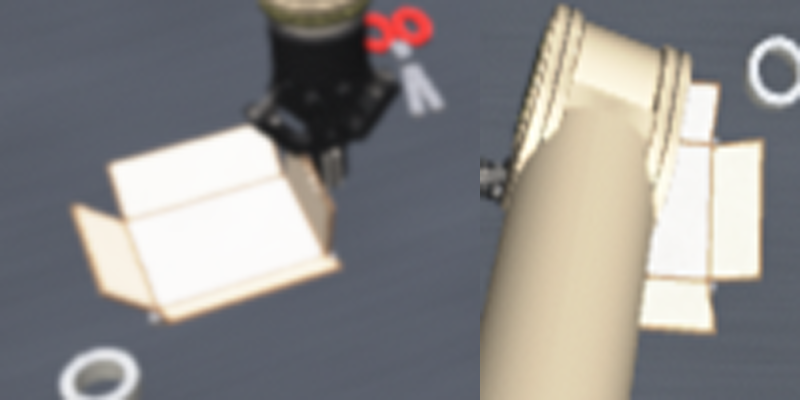

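The scene crop shows the left flap nearly upright, against the finger at crop (320,165), and the rest untouched. Now I'll push the remainder until the stop can be felt.

```bash
python3 -m pendant '{"offset":[[-0.03,0,0],[-0.05,-0.01,0],[-0.05,-0.01,0],[-0.05,-0.01,0]],"turn":[[0,0,0],[0,0,0],[0,0,0],[0,0,0]]}'
python3 - <<'E'
from h import *
p,d,X=shot('scene'); np.savez('s3.npz',p=p,X=X,d=d)
E
python3 -m pendant '{"offset":[[-0.0125,0,0],[-0.0125,0,0],[-0.0125,0,0]],"turn":[[0,0,0],[0,0,0],[0,0,0]]}'
python3 - <<'E'
from h import *
T=np.load('fit.npz')['c']
p,d,X=shot('scene')
for N in (np.load('s3.npz')['X'],X):
    Y=R.from_euler('z',-T[2]).apply(N.reshape(-1,3)-[T[0],T[1],0])
    m=(abs(Y[:,0])<.05)&(Y[:,1]>.055)&(Y[:,1]<.1)&(Y[:,2]>.018)&(Y[:,2]<.056)
    P=Y[m][:,1:]; print(m.sum(),np.polyfit(P[:,1],P[:,0],1).round(3), [np.median(P[abs(P[:,1]-z)<.004][:,0]).round(4) for z in(.024,.034,.044,.052)])
save('c3.png',cv2.resize(p[200:270,140:240],(800,560),interpolation=2))
E
```

```text
clock: 4.08
position: [0.5234, -0.134, 0.0363]
ee_rot: [0.507, 0.49, -0.495, -0.507]
ft_force: [-0.2, -0.2, -0.7]
grip_width: 0.0
clock: 4.5
position: [0.5234, -0.1354, 0.0362]
ee_rot: [-0.507, -0.491, 0.495, 0.507]
ft_force: [-0.2, 5.3, 0.5]
grip_width: 0.0
87 [0.312 0.063] [np.float64(0.0704), np.float64(0.0701), np.float64(0.0735), np.float64(0.0776)]
81 [0.26  0.065] [np.float64(0.0704), np.float64(0.0697), np.float64(0.0727), np.float64(0.0766)]
```

View pics/c3.png

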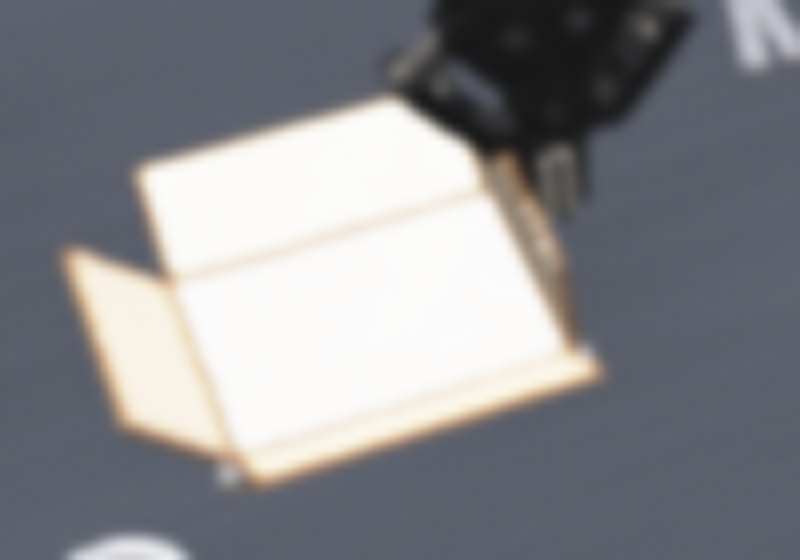

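```bash
python3 -m pendant '{"offset":[[-0.02,0,0],[-0.02,0,0],[-0.02,0,0]],"turn":[[0,0,0],[0,0,0],[0,0,0]]}'
```

```text
clock: 4.92
position: [0.5234, -0.1358, 0.0362]
ee_rot: [-0.505, -0.492, 0.495, 0.508]
ft_force: [-2.1, 14.7, 4.6]
grip_width: 0.004
```

The stop has been felt: no further motion and 15 N. The left flap is up. The back flap (+x) is next.

```bash
python3 -m pendant '{"offset":[[0.15,0,0],[0.15,-0.2,0],[0.15,-0.42,0],[0,-0.42,-0.3],[-0.2,-0.42,-0.6],[-0.4,-0.42,-0.9],[-0.4,-0.42,-0.9],[-0.4,-0.15,-0.9],[-0.4,0.08,-0.9],[-0.4,0.08,-0.9],[-0.4,0.08,-0.9]],"turn":[[0,0,0],[0,0,0],[0,0,0],[0,0,0],[0,0,0],[0,0,0],[0,0,0],[0,0,0],[0,0,0],[0,0,0],[0,0,0]]}'
python3 - <<'E'
from h import *
T=np.load('fit.npz')['c']
G=lambda x,y,z:(R.from_euler('z',T[2]).apply([x,y,0])+[T[0],T[1],z],R.from_euler('z',T[2])*R.from_matrix([[0,0,-1],[1,0,0],[0,-1,0]]))
rows([G(.15,0,.02),G(.106,0,.02),G(.085,0,.033),G(.069,0,.037)])
E
```

```text
clock: 6.3
position: [0.7022, -0.2212, 0.0213]
ee_rot: [-0.506, -0.492, 0.495, 0.507]
ft_force: [0.4, -0.7, 0.5]
grip_width: 0.001
[-0.016, 0.007, 0.131] [-0.005, 0.003, -0.001]
[-0.016, 0.008, 0.351] [-0.005, 0.003, -0.001]
[-0.016, -0.057, 0.457] [-0.005, 0.003, -0.001]
[-0.015, -0.076, 0.537] [-0.005, 0.003, -0.001]
```

```bash
python3 -m pendant '{"offset":[[-0.016,0,0.15],[-0.016,0,0.3],[-0.016,0,0.36],[-0.016,-0.03,0.41],[-0.016,-0.055,0.455],[-0.016,-0.07,0.49],[-0.016,-0.075,0.52],[-0.016,-0.075,0.52],[-0.016,-0.075,0.52]],"turn":[[0,0,0],[0,0,0],[0,0,0],[0,0,0],[0,0,0],[0,0,0],[0,0,0],[0,0,0],[0,0,0]]}'
python3 -m pendant '{"offset":[[0,0,0.02],[0,0,0.02],[0,0,0.02]],"turn":[[0,0,0],[0,0,0],[0,0,0]]}'
python3 -m pendant '{"offset":[[0,0,0.012],[0,0,0.012],[0,0,0.012]],"turn":[[0,0,0],[0,0,0],[0,0,0]]}'
```

```text
clock: 7.42
position: [0.5979, -0.2215, 0.0363]
ee_rot: [-0.505, -0.492, 0.495, 0.507]
ft_force: [-0.2, 0.1, 0.1]
grip_width: -0.002
clock: 7.8
position: [0.5938, -0.2214, 0.0362]
ee_rot: [-0.505, -0.492, 0.495, 0.508]
ft_force: [-0.0, 0.2, -0.3]
grip_width: 0.002
clock: 8.18
position: [0.5913, -0.2214, 0.0362]
ee_rot: [-0.505, -0.492, 0.495, 0.508]
ft_force: [0.6, 0.2, 0.2]
grip_width: -0.004
```

```bash
python3 -m pendant '{"offset":[[0,0,0.01],[0,0,0.01],[0,0,0.01]],"turn":[[0,0,0],[0,0,0],[0,0,0]]}'
python3 -m pendant '{"offset":[[0,0,0.01],[0,0,0.01],[0,0,0.01]],"turn":[[0,0,0],[0,0,0],[0,0,0]]}'
python3 - <<'E'
from h import *
p,d,X=shot('scene')
save('c4.png',cv2.resize(p[190:270,140:240],(800,600),interpolation=2))
E
```

```text
clock: 8.55
position: [0.5909, -0.2213, 0.0365]
ee_rot: [-0.506, -0.493, 0.494, 0.506]
ft_force: [7.0, -1.0, -4.1]
grip_width: -0.002
clock: 8.93
position: [0.5908, -0.2212, 0.0368]
ee_rot: [0.507, 0.494, -0.494, -0.505]
ft_force: [9.4, -1.1, -5.5]
grip_width: 0.003
```

View pics/c4.png

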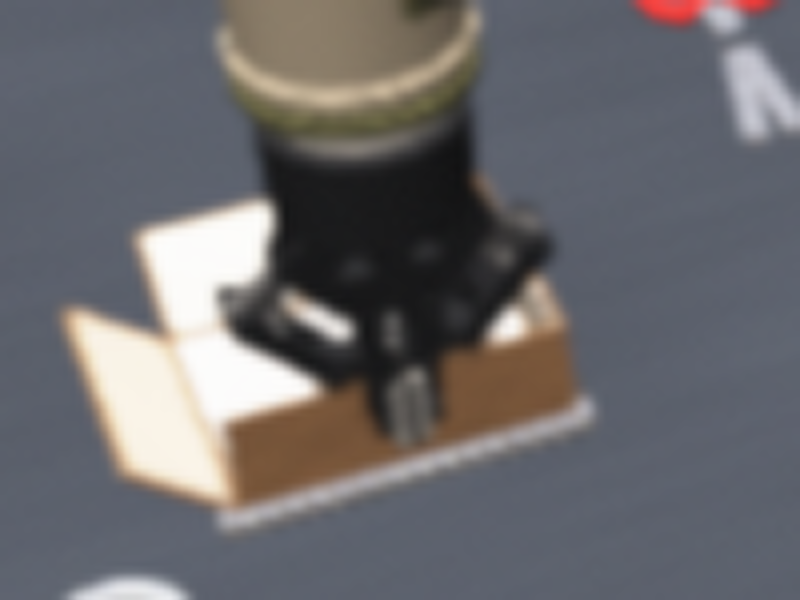

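The back flap is upright and at its stop (brown face vertical at crop 230–580, finger at (410,400)). The right flap (-y) is next.

```bash
python3 -m pendant '{"offset":[[0,0,-0.15],[0,-0.2,-0.15],[0,-0.42,-0.15],[-0.3,-0.42,0.1],[-0.55,-0.42,0.32],[-0.73,-0.42,0.32],[-0.73,-0.42,0.32],[-0.73,-0.15,0.32],[-0.73,0.08,0.32],[-0.73,0.08,0.32],[-0.73,0.08,0.32]],"turn":[[0,0,0],[0,0,0],[0,0,0],[0,0,0],[0,0,0],[0,0,0],[0,0,0],[0,0,0],[0,0,0],[0,0,0],[0,0,0]]}'
python3 - <<'E'
from h import *
T=np.load('fit.npz')['c']
G=lambda x,y,z:(R.from_euler('z',T[2]).apply([x,y,0])+[T[0],T[1],z],R.from_euler('z',T[2])*R.from_matrix([[0,0,-1],[1,0,0],[0,-1,0]]))
rows([G(0,-.121,.02),G(0,-.11,.027),G(0,-.098,.033),G(0,-.0865,.036)])
E
```

```text
clock: 10.35
position: [0.5242, -0.3659, 0.0228]
ee_rot: [0.508, 0.494, -0.494, -0.504]
ft_force: [0.7, 0.0, 0.3]
grip_width: 0.004
[0.127, 0.013, 0.012] [0.005, 0.006, -0.004]
[0.182, -0.022, 0.012] [0.005, 0.006, -0.004]
[0.242, -0.052, 0.012] [0.005, 0.006, -0.004]
[0.299, -0.067, 0.011] [0.005, 0.006, -0.004]
```

```bash
python3 -m pendant '{"offset":[[0.06,0.01,0.012],[0.12,0.01,0.012],[0.15,0,0.012],[0.18,-0.02,0.012],[0.21,-0.04,0.012],[0.24,-0.052,0.012],[0.27,-0.06,0.012],[0.29,-0.067,0.012],[0.29,-0.067,0.012],[0.29,-0.067,0.012]],"turn":[[0,0,0],[0,0,0],[0,0,0],[0,0,0],[0,0,0],[0,0,0],[0,0,0],[0,0,0],[0,0,0],[0,0,0]]}'
python3 -m pendant '{"offset":[[0.015,0,0],[0.015,0,0],[0.015,0,0]],"turn":[[0,0,0],[0,0,0],[0,0,0]]}'
python3 -m pendant '{"offset":[[0.01,0,0],[0.01,0,0],[0.01,0,0]],"turn":[[0,0,0],[0,0,0],[0,0,0]]}'
```

```text
clock: 11.6
position: [0.523, -0.3078, 0.0358]
ee_rot: [0.508, 0.494, -0.494, -0.505]
ft_force: [0.1, 0.2, -0.5]
grip_width: -0.002
clock: 11.98
position: [0.5231, -0.3048, 0.0358]
ee_rot: [0.507, 0.494, -0.494, -0.505]
ft_force: [0.4, 0.1, 0.4]
grip_width: -0.004
clock: 12.35
position: [0.5232, -0.3027, 0.0358]
ee_rot: [0.507, 0.494, -0.494, -0.505]
ft_force: [0.2, 0.2, -0.0]
grip_width: -0.0
```

```bash
python3 -m pendant '{"offset":[[0.01,0,0],[0.01,0,0],[0.01,0,0]],"turn":[[0,0,0],[0,0,0],[0,0,0]]}'
python3 -m pendant '{"offset":[[0.01,0,0],[0.01,0,0],[0.01,0,0]],"turn":[[0,0,0],[0,0,0],[0,0,0]]}'
```

```text
clock: 12.72
position: [0.5231, -0.3014, 0.0358]
ee_rot: [0.508, 0.494, -0.494, -0.504]
ft_force: [0.4, -5.3, -2.3]
grip_width: 0.0
clock: 13.1
position: [0.5231, -0.3012, 0.0359]
ee_rot: [0.509, 0.493, -0.494, -0.504]
ft_force: [1.3, -8.2, -4.4]
grip_width: 0.001
```

```bash
python3 -m pendant '{"offset":[[-0.15,0,0],[-0.15,-0.2,0],[-0.15,-0.42,0],[0,-0.42,0.2],[0.2,-0.42,0.45],[0.41,-0.42,0.65],[0.41,-0.42,0.65],[0.41,-0.15,0.65],[0.41,0.08,0.65],[0.41,0.08,0.65],[0.41,0.08,0.65]],"turn":[[0,0,0],[0,0,0],[0,0,0],[0,0,0],[0,0,0],[0,0,0],[0,0,0],[0,0,0],[0,0,0],[0,0,0],[0,0,0]]}'
python3 - <<'E'
from h import *
T=np.load('fit.npz')['c']
G=lambda x,y,z:(R.from_euler('z',T[2]).apply([x,y,0])+[T[0],T[1],z],R.from_euler('z',T[2])*R.from_matrix([[0,0,-1],[1,0,0],[0,-1,0]]))
rows([G(-.106,0,.02),G(-.085,0,.033),G(-.069,0,.037)])
E
```

```text
clock: 14.48
position: [0.3963, -0.2165, 0.0202]
ee_rot: [0.509, 0.493, -0.494, -0.504]
ft_force: [0.3, -0.2, 0.5]
grip_width: -0.0
[0.003, 0.002, -0.118] [0.007, 0.003, -0.008]
[0.003, -0.063, -0.223] [0.007, 0.003, -0.008]
[0.002, -0.082, -0.303] [0.007, 0.003, -0.008]
```

```bash
python3 -m pendant '{"offset":[[0,0,-0.06],[0,0,-0.12],[0,-0.03,-0.17],[0,-0.055,-0.22],[0,-0.07,-0.26],[0,-0.078,-0.29],[0,-0.08,-0.3],[0,-0.08,-0.3],[0,-0.08,-0.3]],"turn":[[0,0,0],[0,0,0],[0,0,0],[0,0,0],[0,0,0],[0,0,0],[0,0,0],[0,0,0],[0,0,0]]}'
python3 -m pendant '{"offset":[[0,0,-0.015],[0,0,-0.015],[0,0,-0.015]],"turn":[[0,0,0],[0,0,0],[0,0,0]]}'
python3 -m pendant '{"offset":[[0,0,-0.01],[0,0,-0.01],[0,0,-0.01]],"turn":[[0,0,0],[0,0,0],[0,0,0]]}'
```

```text
clock: 15.6
position: [0.4561, -0.218, 0.0365]
ee_rot: [0.509, 0.493, -0.494, -0.504]
ft_force: [-0.2, 0.7, 0.5]
grip_width: 0.003
clock: 15.98
position: [0.4591, -0.218, 0.0365]
ee_rot: [0.509, 0.493, -0.494, -0.504]
ft_force: [0.1, 0.2, 0.8]
grip_width: -0.003
clock: 16.35
position: [0.4595, -0.2181, 0.0362]
ee_rot: [0.509, 0.492, -0.494, -0.505]
ft_force: [-8.8, 0.5, 5.6]
grip_width: -0.001
```

All four flaps reached their stops. I'll back off, then rise and move towards the sealer.

```bash
python3 -m pendant '{"offset":[[0,0,0.15],[0,-0.2,0.15],[0,-0.5,0.15],[0,-0.8,0.1],[0.3,-0.9,-0.1],[0.6,-0.9,-0.3],[0.9,-0.9,-0.5],[1,-0.9,-0.7],[1,-0.9,-0.7],[1,-0.9,-0.7]],"turn":[[0,0,0],[0,0,0],[0,0,0],[0,0,0],[0,-0.28,0],[0,-0.28,0],[0,-0.28,0],[0,-0.28,0],[0,-0.28,0],[0,-0.28,0]]}'
python3 - <<'E'
from h import *
S=np.load('fit.npz')['s']
G=lambda x,y,z:(R.from_euler('z',S[2]).apply([x,y,0])+[S[0],S[1],z],R.from_euler('z',S[2])*R.from_matrix([[0,0,-1],[1,0,0],[0,-1,0]]))
rows([G(.09,.028,.2)])
p,d,X=shot('scene');q,_,_=shot('top')
save('c5.png',np.hstack([cv2.resize(p[200:270,140:230],(450,350),interpolation=2),cv2.resize(q[160:230,300:370],(350,350),interpolation=2)]))
E
```

```text
clock: 17.6
position: [0.6045, -0.0208, 0.2149]
ee_rot: [-0.451, -0.545, 0.547, 0.448]
ft_force: [-0.4, -1.6, 0.4]
grip_width: -0.001
[1.301, 0.066, -0.433] [0.0, 0.006, -0.008]
```

View pics/c5.png

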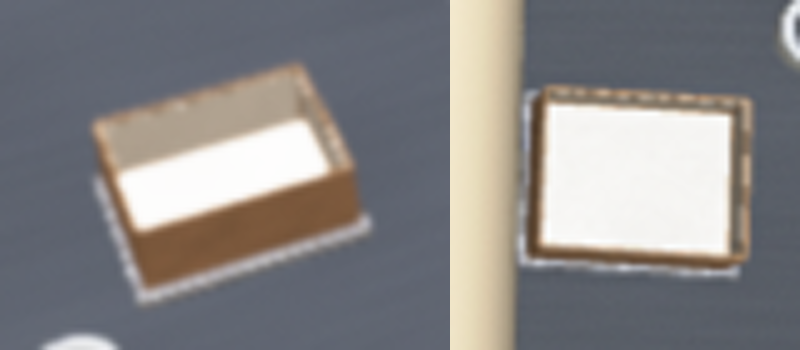

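Both views show the carton standing as an open box, with four upright sides. On to the peg.

```bash
python3 -m pendant '{"offset":[[0.3,0,-0.1],[0.6,0,-0.2],[0.9,0,-0.4],[1,0,-0.43],[1,0,-0.43],[1,0,-0.43]],"turn":[[0,0,0],[0,0,0],[0,0,0],[0,0,0],[0,0,0],[0,0,0]]}'
python3 - <<'E'
from h import *
p,d,X=shot('scene');P=p.astype(int)
S=np.load('fit.npz')['s']
Y=R.from_euler('z',-S[2]).apply(X.reshape(-1,3)-[S[0],S[1],0]);P=P.reshape(-1,3)
m=(P[:,0]>120)&(P[:,1]<60)&(P[:,2]<60)&(np.linalg.norm(Y[:,:2]-[.09,.03],axis=1)<.06)&(Y[:,2]>.1)
print(m.sum(),np.percentile(Y[m],[5,50,95],axis=0).round(3))
G=lambda x,y,z:(R.from_euler('z',S[2]).apply([x,y,0])+[S[0],S[1],z],R.from_euler('z',S[2])*R.from_matrix([[0,0,-1],[1,0,0],[0,-1,0]]))
rows([G(.09,.028,.175)]+[G(.09,-.015+.075*np.cos(.96-a),.104+.075*np.sin(.96-a)) for a in(0,.16,.32,.48,.64,.8,.96)])
save('c6.png',cv2.resize(p[150:230,270:350],(600,600),interpolation=2))
E
```

```text
clock: 18.45
position: [0.6503, 0.1877, 0.2149]
ee_rot: [-0.453, -0.544, 0.546, 0.448]
ft_force: [0.5, -0.7, -0.2]
grip_width: -0.004
27 [[0.083 0.021 0.152]
 [0.102 0.024 0.157]
 [0.116 0.027 0.16 ]]
[0.324, 0.198, -0.006] [0.002, -0.001, -0.009]
[0.325, 0.246, -0.006] [0.002, -0.001, -0.009]
[0.371, 0.283, -0.005] [0.002, -0.001, -0.009]
[0.411, 0.328, -0.005] [0.002, -0.001, -0.009]
[0.443, 0.379, -0.005] [0.002, -0.001, -0.009]
[0.467, 0.434, -0.005] [0.002, -0.001, -0.009]
[0.481, 0.492, -0.005] [0.002, -0.001, -0.009]
[0.487, 0.552, -0.005] [0.002, -0.001, -0.009]
```

View pics/c6.png

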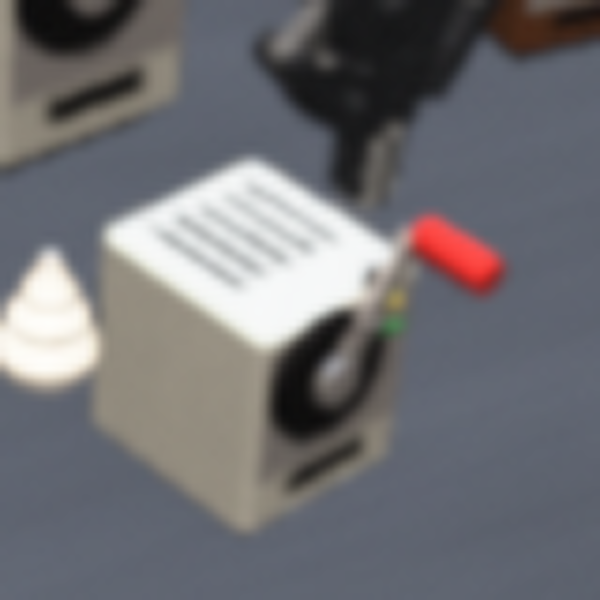

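The peg is where predicted (crop (455,255)), with the arm raised and the green mark below it. Now I'll press along the arc, in stages.

```bash
python3 -m pendant '{"offset":[[0.2,0,0],[0.325,0.1,0],[0.325,0.2,0],[0.325,0.25,0],[0.35,0.27,0],[0.371,0.29,0],[0.39,0.31,0],[0.411,0.335,0],[0.43,0.36,0],[0.443,0.39,0],[0.443,0.39,0]],"turn":[[0,0,-0.009],[0,0,-0.009],[0,0,-0.009],[0,0,-0.009],[0,0,-0.009],[0,0,-0.009],[0,0,-0.009],[0,0,-0.009],[0,0,-0.009],[0,0,-0.009],[0,0,-0.009]]}'
cat > st.py <<'E'
from h import *
S=np.load('fit.npz')['s']
G=lambda x,y,z:(R.from_euler('z',S[2]).apply([x,y,0])+[S[0],S[1],z],R.from_euler('z',S[2])*R.from_matrix([[0,0,-1],[1,0,0],[0,-1,0]]))
o=manip.get_obs();print('sealer frame',R.from_euler('z',-S[2]).apply(np.array(o['position'])-[S[0],S[1],0]).round(4),'dial by z',.96-np.arcsin((o['position'][2]-.104)/.075))
rows([G(.09,-.015+.075*np.cos(.96-a),.104+.075*np.sin(.96-a)) for a in(.64,.8,.96,1.0)])
p,d,X=shot('scene');P=p.reshape(-1,3).astype(int)
Y=R.from_euler('z',-S[2]).apply(X.reshape(-1,3)-[S[0],S[1],0])
m=(P[:,0]>120)&(P[:,1]<60)&(P[:,2]<60)&(np.linalg.norm(Y[:,:2]-[.09,.04],axis=1)<.06)&(Y[:,2]>.06)
print(m.sum(),np.percentile(Y[m],[5,50,95],axis=0).round(3))
import sys
if len(sys.argv)>1: save(sys.argv[1],cv2.resize(p[150:230,270:350],(600,600),interpolation=2))
E
python3 st.py
```

```text
clock: 19.88
position: [0.634, 0.2764, 0.1377]
ee_rot: [0.45, 0.547, -0.543, -0.451]
ft_force: [-4.1, 8.0, 10.9]
grip_width: 0.004
sealer frame [0.0894 0.0538 0.1377] dial by z 0.49364012129375245
[0.012, 0.051, -0.003] [0.005, 0.0, 0.005]
[0.026, 0.109, -0.003] [0.005, 0.0, 0.005]
[0.03, 0.169, -0.003] [0.005, 0.0, 0.005]
[0.03, 0.184, -0.002] [0.005, 0.0, 0.005]
33 [[0.08  0.041 0.125]
 [0.096 0.047 0.13 ]
 [0.116 0.053 0.145]]
```

```bash
python3 -m pendant '{"offset":[[0.005,0.04,0],[0.012,0.065,0],[0.018,0.085,0],[0.022,0.105,0],[0.024,0.125,0],[0.024,0.125,0]],"turn":[[0,0,0],[0,0,0],[0,0,0],[0,0,0],[0,0,0],[0,0,0]]}'
python3 st.py
```

```text
clock: 20.68
position: [0.6341, 0.2812, 0.1138]
ee_rot: [0.451, 0.548, -0.542, -0.451]
ft_force: [-1.0, 4.9, 7.1]
grip_width: -0.001
sealer frame [0.0904 0.0585 0.1138] dial by z 0.8290868643165424
[-0.011, -0.069, 0.002] [0.008, -0.0, 0.007]
[0.003, -0.011, 0.002] [0.008, -0.0, 0.007]
[0.007, 0.049, 0.002] [0.008, -0.0, 0.007]
[0.007, 0.064, 0.002] [0.008, -0.0, 0.007]
29 [[0.08  0.048 0.101]
 [0.097 0.054 0.106]
 [0.115 0.06  0.117]]
```

```bash
python3 -m pendant '{"offset":[[0.003,0.02,0],[0.005,0.035,0],[0.006,0.047,0],[0.006,0.056,0],[0.006,0.056,0],[0.006,0.056,0]],"turn":[[0,0,0],[0,0,0],[0,0,0],[0,0,0],[0,0,0],[0,0,0]]}'
python3 st.py c7.png
```

```text
clock: 21.48
position: [0.6344, 0.2826, 0.1037]
ee_rot: [0.45, 0.548, -0.541, -0.451]
ft_force: [-3.8, 4.6, 8.4]
grip_width: -0.004
sealer frame [0.0909 0.0598 0.1037] dial by z 0.9640005823301607
[-0.017, -0.12, 0.004] [0.01, -0.001, 0.009]
[-0.003, -0.061, 0.004] [0.01, -0.001, 0.009]
[0.001, -0.002, 0.005] [0.01, -0.001, 0.009]
[0.001, 0.013, 0.005] [0.01, -0.001, 0.009]
28 [[0.079 0.051 0.092]
 [0.097 0.055 0.097]
 [0.115 0.062 0.103]]
```

View pics/c7.png

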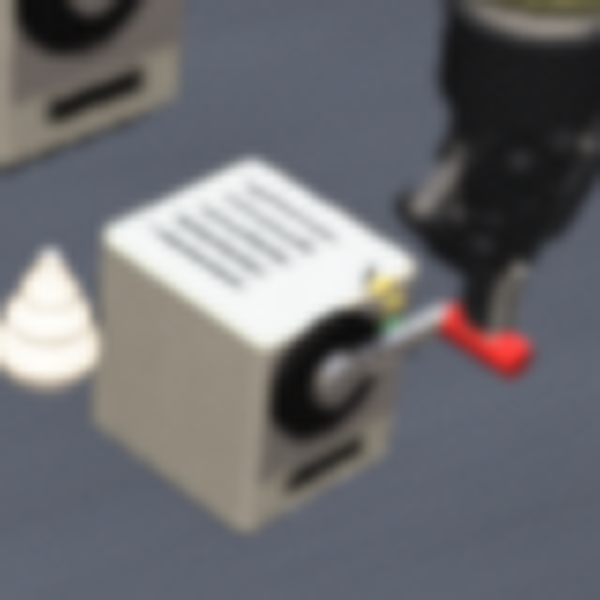

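```bash
python3 -m pendant '{"offset":[[0,0.008,0],[0,0.009,0],[0,0.009,0],[0,0.009,0],[0,0.009,0],[0,0.009,0]],"turn":[[0,0,0],[0,0,0],[0,0,0],[0,0,0],[0,0,0],[0,0,0]]}'
python3 st.py; python3 - <<'E'
from h import *
p,d,X=shot('top'); save('end.png',p)
T=np.load('pics/top1.npz')['p'].astype(int)
D=(abs(p.astype(int)-T).max(2)>40)
for n,(u,v) in dict(shell_a=(226,213),shell_b=(251,123),tape=(374,160),glue=(290,114),bowl=(405,262),scissors=(265,242)).items(): print(n,D[v-12:v+12,u-12:u+12].mean().round(2))
E
```

```text
clock: 22.28
position: [0.6345, 0.2827, 0.1028]
ee_rot: [0.45, 0.549, -0.54, -0.452]
ft_force: [-4.9, 4.0, 10.7]
grip_width: -0.001
sealer frame [0.091  0.0599 0.1028] dial by z 0.9756328218395828
[-0.017, -0.124, 0.004] [0.01, -0.002, 0.012]
[-0.004, -0.066, 0.005] [0.01, -0.002, 0.012]
[0.001, -0.006, 0.005] [0.01, -0.002, 0.012]
[0.0, 0.009, 0.005] [0.01, -0.002, 0.012]
31 [[0.078 0.05  0.091]
 [0.093 0.055 0.095]
 [0.115 0.061 0.105]]
shell_a 0.1
shell_b 0.0
tape 0.0
glue 0.0
bowl 0.0
scissors 0.0
```

View pics/end.png

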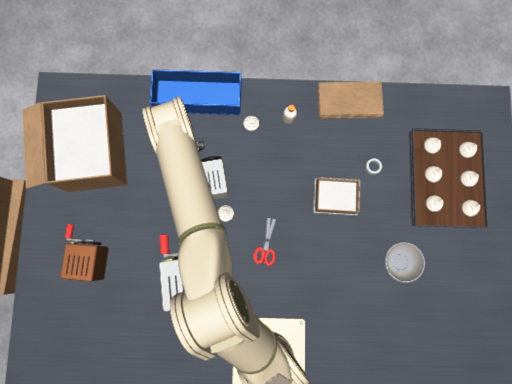

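The carton stands at (338,196) and the bystanders are unmoved; the shell_a change of 0.1 is the arm partly overlapping it. The dial is held at about 0.97 rad.

```bash
python3 -c "
from workcell import manip
print(manip.hand_in()); o=manip.get_obs(); print(o['clock'],o['position'],o['ft_force'])"
```

```text
the job is handed in; nothing more can be done
None
the job is handed in; nothing more can be done
```

The carton stands as an open box and the hand is holding the dial at its third click. I handed the job in at about 22.4 s of the 69 s allowed.

- **Carton:** I pushed up the left, back, right and front sides with the shut fingers, each until I felt its stop. They should therefore be near 1.62 rad, slightly past upright. Pictures from both cameras showed four upright sides afterwards.
- **Dial:** I pressed the peg of the smaller white sealer down its arc in stages. The arm's position puts the dial at about 0.976 rad (third click 0.96, end stop 1.20). Force up on the hand was about 10.7 N. The camera's red-peg depth put it at roughly 0.95–0.96, agreeing to about 0.02 rad. I did not see the bump at the third click as a separate force signal.
- **Other things:** Comparing the first and last overhead pictures showed no change at shell_b, tape, glue, bowl and scissors. shell_a's patch differed by 10%, which I put down to the arm overlapping it in the view, as it looked to be in its original place.

The last check failed: the state could no longer be read after handing in, so I did not confirm the final second of holding.

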